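# Set a cordless drill to a slanting-hole angle by its pendulum gauge

### The job

Lift the small cordless drill out of its stand and set its bit upright in the countersunk starting mark on top of the clamped brass dome; then, with the gauge's dial facing the robot's side, lean the drill over along the scribed line until the gauge's swinging pointer settles on the red mark. The program finishes while holding the drill there, leaning at the marked angle with its bit still resting gently in the countersink, so that drilling can begin; leave the other things on the bench alone.

Things in the scene. Friction and masses are not known exactly. Their poses are not given: they have to be found in the camera images.
- drill: cordless rotary drill, 0.3 kg, 168 mm long, bit down in its stand. Origin at the bit's very tip, +z up its axis, -x the dial's side. From the tip up: bit 4 mm thick to 35 mm, steel collet (up to 21 mm thick) to 60 mm, round grey body 28 mm thick to 120 mm, black square grip 26 x 26 mm, faces square to x and y, to 167 mm. Angle gauge strapped on: x -14 to -30, y -28 to 28, z 64 to 120 mm
- grip (a point): middle of the black square grip, on the drill's axis 145 mm above the bit's tip; a good place to hold it from above: fingers closing along the drill's y pass clear of the gauge; axes as the drill's
- bit_tip (a point): centre of the bit's round end (radius 2 mm), on the axis 2 mm above the very tip; axes as the drill's
- dial (a point): centre of the dial's front, 30 mm out along the drill's -x and 92 mm above the bit's tip; axes as the drill's
- pointer (a joint): angle (rad) of the gauge's black pointer, a damped pendulum that hangs plumb, swings about the drill's x axis and settles in about a second. 0: along the drill's axis, towards the bit (drill upright). Positive is to the right as seen facing the dial, towards the drill's -y: leaning the drill's top towards its own -y by some angle makes the pointer read that angle
- red_mark (a joint): angle (rad) of the gauge's red mark, counted like the pointer's: 0.2 to 0.5, always on the right half. Set beforehand and stiff, not to be turned. A red bar about 0.1 rad wide on the white lower half of the dial, which has ticks every 10 degrees
- pointer_tip (a point): point on the pointer 20 mm from its pivot; its -z axis runs from the pivot towards its tip
- mark_mid (a point): middle of the red mark, 20 mm from the pivot; its -z axis runs from the pivot towards the mark
- jig: grey base plate 70 x 124 x 12 mm, fixed to the bench, with a brass dome (48 mm across, top 44 mm above the bench) under two dark steel toe clamps (below 33 mm). Origin at the centre of its underside, z up; its long side and the dark scribed line over the dome run along its y; its -x side is towards the robot
- mark_seat (a point): where the centre of the bit's round end sits when it is in the countersink: on the dome's axis, 2.7 mm below its top. The countersink is a 90 degree cone, 12 mm wide and 5 mm deep, so the seated drill can lean 35 degrees about this point without touching anything else; axes as the jig's
- stand: stand fixed to the bench: round dark foot 84 mm across, upright aluminium sleeve 35 mm across with its rim at 72 mm and an open bore of 22 mm. The drill's grey body rests on the rim, bit and collet reaching 60 mm down into the sleeve, so it comes free when raised 65 mm straight up. Origin at the centre of its underside, z up
- file: file with a wooden handle, 263 mm long, lying on the bench; a bystander
- alu_tin: round aluminium tin 50 mm across, 25 mm high; a bystander
- dome_punch: steel doming punch 66 mm long, lying; a bystander
- vial: green glass vial 36 mm across, 71 mm high; a bystander

How it is judged:
By the outcome, as a careful person would: the job done as asked, in the order asked, and still so for the second after the job is handed in, while the arm keeps its last pose, push and grip.
It also fails if it takes over 38 s, if anything falls off the work surface, if the arm or the gripper's body presses on something with over 40 N, if the wrist force passes 120 N, or if a joint passes its speed limit or range.

### The arm

A 6-joint arm with a two-finger parallel gripper is mounted at the origin on a cart in front of the work surface, level with it; the furniture and walls round the work are solid. World frame = base frame: x ahead of the robot, y to its left, z up, the work surface at z = 0. Lengths are in m, angles in degrees, forces in N, time in s.
With the tool pointing down it reaches from about 0.4 to 0.825 m from the base axis. Payload 7 kg.
Tool frame: the origin (TCP) lies at the very end of the fingers, on their centre line; the grasp point (between the pads) lies 19 mm behind it; z points along the fingers, y is the line along which they close (so a half turn about z gives the same grasp; the last joint's range is limited). The gripper opens to 88 mm and grips with 3 to 60 N. Pads are 19 mm wide; open, the fingers measure 130 mm over their backs; the gripper's body (78 mm by 193 mm) begins 47 mm behind the grasp point.
Start: joints at [-55.17, 20.546, 0.682, 0, -70.136, -16.507], TCP at [0.212, -0.641, 0.227] pointing down, gripper open.
Joint ranges: [-176.03, 176.03], [-82.01, 121.73], [-58.28, 71.71], [-173.87, 95.51], [-174.79, -0.11], [-173.66, 173.66]. Speed limits (degrees/s): [136.94, 136.94, 172.46, 180, 180, 180].

### API

Orientations are given as [roll, pitch, yaw] about the fixed x, y, z axes, in that order (R = Rz(yaw) Ry(pitch) Rx(roll)).
In Python, from plant import ctrl, cams, workorder gives the robot as it stands.
- The arm moves only by the tool play_rows, never from a script. Its argument "motion" is a list of rows, each an object of numbers: "x", "y", "z": the shift along the tool's x, y, z normalised to -1 to 1, where 1 is 0.025 m; "rx", "ry", "rz": the turn, a rotation vector about the tool's x, y, z normalised to -1 to 1, where 1 is 4 degrees. A call has 1 to 20 rows; each row shifts and turns the commanded pose from where the row before left it, along the tool's axes as they then stand; what a row does not reach is not made up. A row lasts 1/8 s, in which the tool goes at most 62.5 mm and 10.7 degrees, less where a joint would pass 70% of its speed; a pose out of reach is approached as far as the arm can. A call with a number of a shift or a turn outside -1 to 1 is refused whole. A call with a gripper value outside its range is refused whole. "fingers" is the opening, from -1 (shut) to 1 (fully open), set as the call begins (left out, the last holds). The fingers move at their own pace and stop on an object; the grip force is fixed at half the most. Time passes only in rows, so rows that do not move let the fingers close. It gives the time, the measured TCP pose, the force, the opening and the grip force at its end, in the units of the state.
- ctrl.get_obs(): the state, without advancing time (a new reading comes with each control period).
- cams.snapshot(name): name is "scene" or "side" or "wrist"; returns the picture (480x640x3 uint8, blue, green, red); there is no depth.
- cams.get_calibration(name): a dict with "vertical_fov" (degrees; the focal length in pixels is half the picture's height over the tangent of half this angle, whatever the lens; pixels are square), "cx", "cy" (the principal point, pixels), "k1" (the pictures are not rectified: a ray, as slopes to the right and down, at radius r is drawn at 1 + k1 r^2 times it, then the intrinsics apply), "position" and "rotation" of the camera in the world. Camera axes: x right, y up, looking along -z (the intrinsics and any distortion apply to the point x, -y, -z); pixel columns grow to the right and rows downward; lengths in m; the calibration is good to about 2 mm. A picture is of the moment at which its call begins: read the wrist's pose just before it. get_calibration takes no time and is no camera call; for the wrist camera it gives the pose at the moment of the call.
- workorder.close_job(): hands the job in; it is judged then, once.
The state is a dict: "clock": time; "joint_pos": joint angles; "qvel": joint speeds; "tau": joint torques, N m; "tool_pos": TCP position; "orientation": TCP orientation; "force": force on the tool from outside, world axes, zero at the start; "moment": the same for the moment, N m; "opening": finger opening in m; "gripper_force": force on a finger pad.
Only numpy, scipy, OpenCV 4.12 (cv2) and the standard library are available. Lean on these libraries where they do the work, as an engineer would, in place of code of your own. Each camera call takes 0.05 s, during which the arm holds its last target. There are 200 camera calls.

## Working session

There is one attempt and no reset: what is moved stays moved. The work goes in short steps, Python scripts to look and compute and a tool call to move; the robot and the scene stay as the last step left them, time stands still between calls to the robot, and variables do not carry over. Pictures are saved under pics/ and viewed, at most 10 in all, crops included, and the job is handed in when it is done.

Besides the shell and the picture viewer there is one more tool, called as a command line: name --argument value ..., lists and objects as JSON in quotes. play_rows: Moves the arm, as the interface text tells. Its arguments: {"type":"object","properties":{"motion":{"type":"array"},"fingers":{"type":"number"}},"required":["motion"]}

```bash
mkdir -p pics
python3 - <<'E'
from plant import ctrl,cams
import cv2,numpy as np
print(ctrl.get_obs())
ims=[]
for n in ("scene","side"):
    im=cams.snapshot(n);cv2.imwrite(f"pics/{n}0.png",im)
    c=cams.get_calibration(n);print(n,c)
E
```

```text
{'clock': 0.0, 'joint_pos': array([-5.51699679e+01,  2.05896462e+01,  6.33432748e-01, -2.19264665e-02,
       -7.01349418e+01, -1.65075057e+01]), 'qvel': array([ 0.02186585, -0.01318264,  0.11007861,  0.0129178 ,  0.0192618 ,
        0.04026548]), 'tau': array([ 2.59520284e-04, -5.82711554e+01,  2.93058801e+01,  6.99719220e+00,
        7.02770718e-03, -1.38980645e-04]), 'tool_pos': array([ 0.21203271, -0.64031317,  0.2256346 ]), 'orientation': array([ 1.79906745e+02, -6.14093464e-03, -1.61684936e+02]), 'force': array([-0.11595553,  0.01327041, -0.82456549]), 'moment': array([-0.01213433,  0.00755096, -0.00984019]), 'gripper_force': 0.0, 'opening': 0.08739208478384644}
scene {'vertical_fov': 45.40974991531445, 'cx': 318.6361504404955, 'cy': 234.6179961005893, 'k1': -0.03340968993986108, 'position': array([-0.23855657,  0.19089954,  0.8761392 ]), 'rotation': array([  49.84597392,   -0.33274722, -115.3524389 ])}
side {'vertical_fov': 50.76532116360917, 'cx': 316.2618138108855, 'cy': 240.99666915625085, 'k1': -0.09110521426559207, 'position': array([ 0.26018174, -1.03055733,  0.5500674 ]), 'rotation': array([ 6.41636775e+01, -4.47367117e-02, -1.99117651e+01])}
```

View pics/scene0.png

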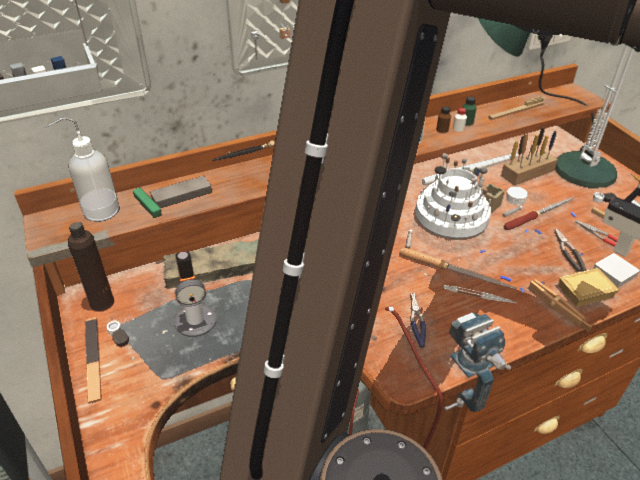

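View pics/side0.png

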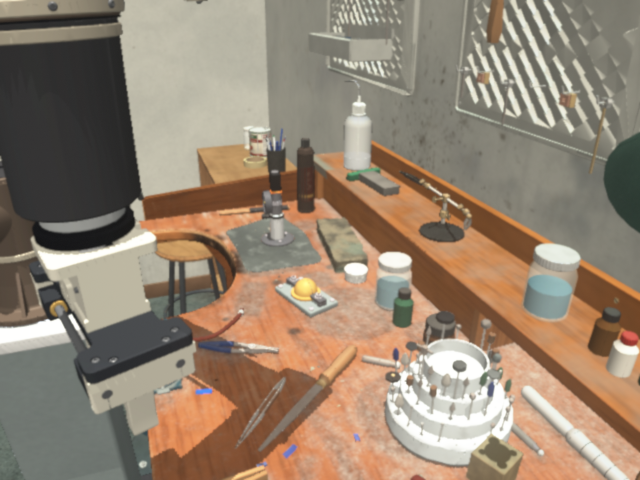

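The scene view shows the drill in its stand near (192,300), with the jig hidden by the arm. The side view shows the stand near (276,230) and the brass dome near (306,289).

```bash
cat > h.py <<'E'
from plant import ctrl,cams
import cv2,numpy as np
from scipy.spatial.transform import Rotation as Ro
def cal(n):
    c=cams.get_calibration(n); return prep(c)
def prep(c):
    f=240/np.tan(np.radians(c['vertical_fov']/2))
    R=Ro.from_euler('xyz',c['rotation'],degrees=True).as_matrix()
    return dict(f=f,K=np.array([[f,0,c['cx']],[0,f,c['cy']],[0,0,1]]),k=c['k1'],p=np.array(c['position']),R=R)
def ray(c,u,v):
    q=np.array([(u-c['K'][0,2])/c['f'],(v-c['K'][1,2])/c['f']]);s=q.copy()
    for _ in range(20): s=q/(1+c['k']*(s@s))
    d=c['R']@np.array([s[0],-s[1],-1]);return d/np.linalg.norm(d)
def onz(c,u,v,z):
    d=ray(c,u,v);return c['p']+d*(z-c['p'][2])/d[2]
def proj(c,P):
    q=c['R'].T@(np.array(P)-c['p']);s=np.array([q[0],-q[1]])/-q[2]
    s=s*(1+c['k']*(s@s));return s*c['f']+c['K'][:2,2]
def tri(c1,p1,c2,p2):
    d1,d2=ray(c1,*p1),ray(c2,*p2)
    t=np.linalg.lstsq(np.c_[d1,-d2],c2['p']-c1['p'],rcond=None)[0]
    a,b=c1['p']+t[0]*d1,c2['p']+t[1]*d2
    return (a+b)/2,np.linalg.norm(a-b)
E
python3 - <<'E'
from h import *
s,d=cal('scene'),cal('side')
print('stand',onz(s,193,325,0),onz(d,276,238,0))
print('dome',onz(d,306,287,.044), 'drill top',tri(s,(183,255),d,(275,180)))
a=cv2.imread('pics/scene0.png')[230:350,130:280];b=cv2.imread('pics/side0.png')[160:330,220:360]
cv2.imwrite('pics/c1.png',np.hstack([cv2.resize(a,(400,320),interpolation=2),cv2.resize(b,(400,486),interpolation=2)[:320]*0+cv2.resize(b,(400,320))]))
E
```

```text
stand [0.55067202 0.08892253 0.        ] [0.55767825 0.08825317 0.        ]
dome [ 0.52831041 -0.23322457  0.044     ] drill top (array([0.56306988, 0.07812469, 0.1637924 ]), np.float64(0.01665011579838641))
```

View pics/c1.png

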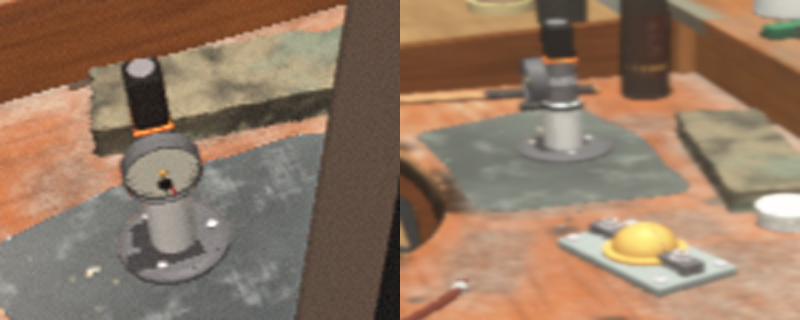

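The crop confirms the drill in its stand, dial facing roughly the robot, with the jig's long side running diagonally. Next: wrist camera geometry, to choose a viewpoint.

Run:
```python
from h import *
o=ctrl.get_obs();T=Ro.from_euler('xyz',o['orientation'],degrees=True).as_matrix()
w=cal('wrist');print('f',w['f'],'cam in tool',T.T@(w['p']-o['tool_pos']),'R',(T.T@w['R']).round(3))
# jig corners approx from side view crop (crop->px: 220+u*140/400,160+v*170/320)
d=cal('side')
for u,v in ((160,240),(258,-1)):pass
for u,v in ((557,240),(600,218),(735,268),(660,292)):
    print(onz(d,220+(u-400)*.35,160+v*170/320,.012).round(3))
print('dome',onz(d,220+(645-400)*.35,160+224*170/320,.044).round(3))
```

```text
f 420.834610359356 cam in tool [ 0.07125418  0.00082135 -0.15822811] R [[-0.     0.964  0.264]
 [ 1.     0.     0.   ]
 [ 0.     0.264 -0.964]]
[ 0.485 -0.163  0.012]
[ 0.528 -0.127  0.012]
[ 0.584 -0.259  0.012]
[ 0.521 -0.283  0.012]
dome [ 0.538 -0.204  0.044]
```

play_rows --motion '[{"x":-0.98,"y":0.71},{"x":-0.98,"y":0.71},{"x":-0.98,"y":0.71},{"x":-0.98,"y":0.71},{"x":-0.98,"y":0.71},{"x":-0.98,"y":0.71},{"x":-0.98,"y":0.71},{"x":-0.98,"y":0.71},{"x":-0.98,"y":0.71},{"x":-0.98,"y":0.71},{"x":-0.98,"y":0.71},{"x":-0.98,"y":0.71},{"x":-0.98,"y":0.71},{"x":-0.98,"y":0.71},{"x":-0.98,"y":0.71},{"x":-0.98,"y":0.71},{"x":-0.98,"y":0.71},{"x":-0.98,"y":0.71},{}]' --fingers 1

```text
$.motion[0]: bad value
```

Run:
```python
from h import *
import pickle
o=ctrl.get_obs();c=cams.get_calibration('wrist');im=cams.snapshot('wrist');cv2.imwrite('pics/w1.png',im)
pickle.dump(c,open('w1.pkl','wb'));print(o['clock'],o['tool_pos'],o['orientation'],o['joint_pos'].round(1))
s=cams.snapshot('scene');cv2.imwrite('pics/s1.png',s)
```

```text
0.1 [ 0.21204002 -0.64039222  0.22574512] [ 1.79916141e+02 -9.89894914e-03 -1.61680320e+02] [-55.2  20.6   0.6  -0.  -70.1 -16.5]
```

View pics/w1.png

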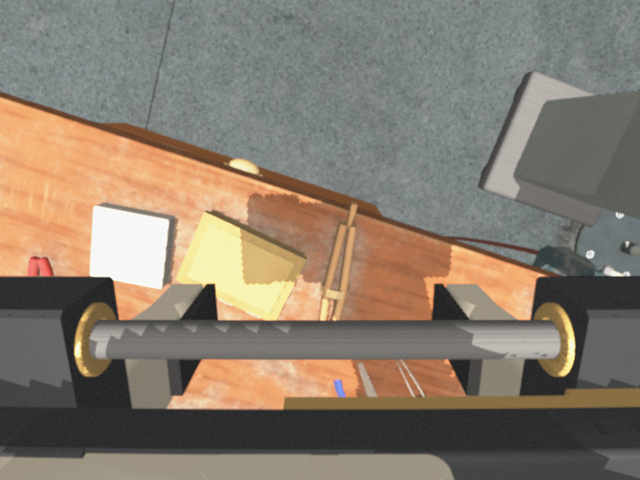

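The first call was refused (probably all six keys are needed). The picture shows the gripper filling everything below row 280, so the target should sit on the tool's +x side.

play_rows --motion '[{"x":-1,"y":0.62,"z":0,"rx":0,"ry":0,"rz":0},{"x":-1,"y":0.62,"z":0,"rx":0,"ry":0,"rz":0},{"x":-1,"y":0.62,"z":0,"rx":0,"ry":0,"rz":0},{"x":-1,"y":0.62,"z":0,"rx":0,"ry":0,"rz":0},{"x":-1,"y":0.62,"z":0,"rx":0,"ry":0,"rz":0},{"x":-1,"y":0.62,"z":0,"rx":0,"ry":0,"rz":0},{"x":-1,"y":0.62,"z":0,"rx":0,"ry":0,"rz":0},{"x":-1,"y":0.62,"z":0,"rx":0,"ry":0,"rz":0},{"x":-1,"y":0.62,"z":0,"rx":0,"ry":0,"rz":0},{"x":-1,"y":0.62,"z":0,"rx":0,"ry":0,"rz":0},{"x":-1,"y":0.62,"z":0,"rx":0,"ry":0,"rz":0},{"x":-1,"y":0.62,"z":0,"rx":0,"ry":0,"rz":0},{"x":-1,"y":0.62,"z":0,"rx":0,"ry":0,"rz":0},{"x":-1,"y":0.62,"z":0,"rx":0,"ry":0,"rz":0},{"x":-1,"y":0.62,"z":0,"rx":0,"ry":0,"rz":0},{"x":-1,"y":0.62,"z":0,"rx":0,"ry":0,"rz":0},{"x":-1,"y":0.62,"z":0,"rx":0,"ry":0,"rz":0},{"x":-1,"y":0.62,"z":0,"rx":0,"ry":0,"rz":0},{"x":-1,"y":0.62,"z":0,"rx":0,"ry":0,"rz":0},{"x":-1,"y":0.62,"z":0,"rx":0,"ry":0,"rz":0}]' --fingers 1

```text
clock: 2.7
tool_pos: [0.5898, -0.1885, 0.2264]
orientation: [180.0, -0.0, -161.7]
force: [-0.4, -0.2, 0.8]
opening: 0.0876
gripper_force: 0.0
```

Run:
```python
from h import *
import pickle
o=ctrl.get_obs();c=cams.get_calibration('wrist');im=cams.snapshot('wrist');cv2.imwrite('pics/w2.png',im)
pickle.dump(c,open('w2.pkl','wb'));print(o['clock'],o['tool_pos'],o['orientation'],o['joint_pos'].round(1))
s=cams.snapshot('scene');cv2.imwrite('pics/s2.png',s)
```

```text
2.7 [ 0.5898216  -0.18845777  0.22642189] [ 1.79991064e+02 -1.21278543e-02 -1.61675843e+02] [  0.3  15.4  -6.7  -0.  -67.9 -72. ]
```

View pics/w2.png

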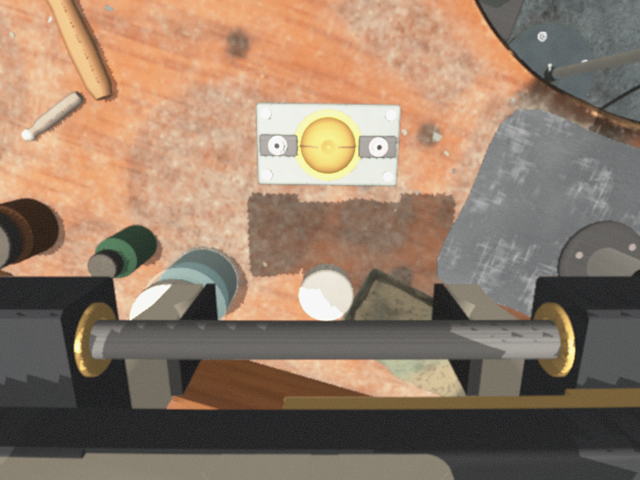

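The wrist view shows the jig plate at about (257–400, 104–185), the countersink near (328,146), and the stand foot at (612,258). I'm moving to look at the dial from the front while computing the jig pose.

Run:
```python
from h import *
import pickle
c=prep(pickle.load(open('w2.pkl','rb')));im=cv2.imread('pics/w2.png')
hsv=cv2.cvtColor(im,cv2.COLOR_BGR2HSV)
m=((hsv[...,1]<45)&(hsv[...,2]>150)).astype(np.uint8);m[:95]=0;m[192:]=0;m[:,:245]=0;m[:,410:]=0
m=cv2.morphologyEx(m,cv2.MORPH_OPEN,np.ones((3,3)))
p=cv2.boxPoints(cv2.minAreaRect(cv2.findNonZero(m)));P=np.array([onz(c,*q,.012) for q in p])
print(p,P.round(4),P.mean(0));
for i in range(4):
    e=P[(i+1)%4]-P[i];print(np.linalg.norm(e),np.degrees(np.arctan2(e[1],e[0])))
y=((hsv[...,0]>18)&(hsv[...,0]<32)&(hsv[...,1]>110)&(hsv[...,2]>120)).astype(np.uint8);y[:95]=0;y[192:]=0;y[:,:285]=0;y[:,:][:,370:]=0
k=max(cv2.findContours(y,0,1)[0],key=cv2.contourArea);print(cv2.minEnclosingCircle(k))
(u,v),_=cv2.minEnclosingCircle(k);print(onz(c,u,v,.02),onz(c,328,146,.041))
print('stand pix',proj(c,(.554,.0885,.0)))
```

```text
[[255.05093 183.7717 ]
 [256.03073 102.44614]
 [400.08212 104.1817 ]
 [399.10233 185.50726]] [[ 0.5892 -0.2525  0.012 ]
 [ 0.5226 -0.2706  0.012 ]
 [ 0.4856 -0.1545  0.012 ]
 [ 0.5505 -0.1306  0.012 ]] [ 0.5369667 -0.2020379  0.012    ]
0.06899262444469587 -164.75143331068426
0.12188618646327185 107.66052842125575
0.06908270472998729 20.19737078983722
0.12784743994268086 -72.37689266662281
((326.80029296875, 145.1044158935547), 29.213529586791992)
[ 0.53705538 -0.20278924  0.02      ] [ 0.5365502  -0.20207932  0.041     ]
stand pix [605.76030657 258.60299946]
```

play_rows --motion '[{"x":0.03,"y":0.98,"z":0,"rx":0,"ry":0,"rz":0},{"x":0.03,"y":0.98,"z":0,"rx":0,"ry":0,"rz":0},{"x":0.03,"y":0.98,"z":0,"rx":0,"ry":0,"rz":0},{"x":0.03,"y":0.98,"z":0,"rx":0,"ry":0,"rz":0},{"x":0.03,"y":0.98,"z":0,"rx":0,"ry":0,"rz":0},{"x":0.03,"y":0.98,"z":0,"rx":0,"ry":0,"rz":0},{"x":0.03,"y":0.98,"z":0,"rx":0,"ry":0,"rz":0},{"x":0.03,"y":0.98,"z":0,"rx":0,"ry":0,"rz":0},{"x":0.03,"y":0.98,"z":0,"rx":0,"ry":0,"rz":0},{"x":0.03,"y":0.98,"z":0,"rx":0,"ry":0,"rz":0},{"x":0.03,"y":0.98,"z":0,"rx":0,"ry":0,"rz":0},{"x":0.03,"y":0.98,"z":0,"rx":0,"ry":0,"rz":0},{"x":0,"y":0,"z":-0.33,"rx":0,"ry":0,"rz":1},{"x":0,"y":0,"z":-0.33,"rx":0,"ry":0,"rz":1},{"x":0,"y":0,"z":-0.33,"rx":0,"ry":0,"rz":1},{"x":0,"y":0,"z":-0.33,"rx":0,"ry":0,"rz":1},{"x":0,"y":0,"z":0,"rx":0,"ry":-1,"rz":0.57},{"x":0,"y":0,"z":0,"rx":0,"ry":-1,"rz":0},{"x":0,"y":0,"z":0,"rx":0,"ry":-1,"rz":0},{"x":0,"y":0,"z":0,"rx":0,"ry":-1,"rz":0}]'

```text
clock: 5.3
tool_pos: [0.4883, 0.0866, 0.2597]
orientation: [179.9, 16.1, -180.0]
force: [-0.3, -0.7, -0.8]
opening: 0.0876
gripper_force: 0.0
```

play_rows --motion '[{"x":0,"y":0,"z":0,"rx":0,"ry":-1,"rz":0},{"x":0,"y":0,"z":0,"rx":0,"ry":-1,"rz":0},{"x":0,"y":0,"z":0,"rx":0,"ry":-1,"rz":0},{"x":0,"y":0,"z":0,"rx":0,"ry":-1,"rz":0},{"x":0,"y":0,"z":0,"rx":0,"ry":-1,"rz":0},{"x":0,"y":0,"z":0,"rx":0,"ry":-1,"rz":0},{"x":0,"y":0,"z":0,"rx":0,"ry":0,"rz":0}]'

```text
clock: 6.18
tool_pos: [0.501, 0.09, 0.2907]
orientation: [180.0, 37.6, 179.9]
force: [-0.3, -1.0, -0.1]
opening: 0.0875
gripper_force: 0.0
```

Run:
```python
from h import *
import pickle
o=ctrl.get_obs();c=cams.get_calibration('wrist');im=cams.snapshot('wrist');cv2.imwrite('pics/w3.png',im)
pickle.dump(c,open('w3.pkl','wb'));print(o['clock'],o['tool_pos'],o['orientation'],o['joint_pos'].round(1))
print(proj(prep(c),(.525,.0885,.104)))
```

```text
6.175 [0.50095371 0.08996675 0.29073091] [179.97172683  37.57401749 179.86912279] [  43.2  -18.9  -58.2   51.6  -32.2 -173.6]
[321.33083116  91.21380243]
```

View pics/w3.png

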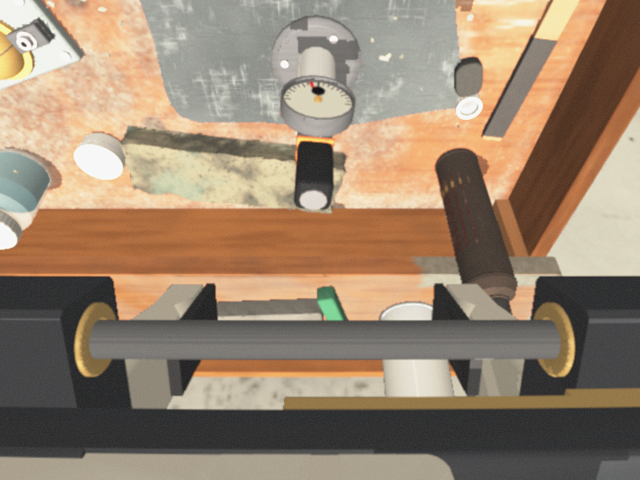

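The dial is at about (318,98) with black pointer and red near (312,86); the drill's top disc is at (313,199). I'll zoom in on the dial and compute the drill's axis.

Run:
```python
from h import *
import pickle
c=prep(pickle.load(open('w3.pkl','rb')));im=cv2.imread('pics/w3.png')
print('top',onz(c,313.5,199.5,.180),'foot',onz(c,315.5,59,0.0))
cv2.imwrite('pics/c3.png',cv2.resize(im[70:220,270:370],(500,750),interpolation=cv2.INTER_CUBIC)[:600])
```

```text
top [0.55774565 0.08324306 0.18      ] foot [0.55909576 0.08237703 0.        ]
```

View pics/c3.png

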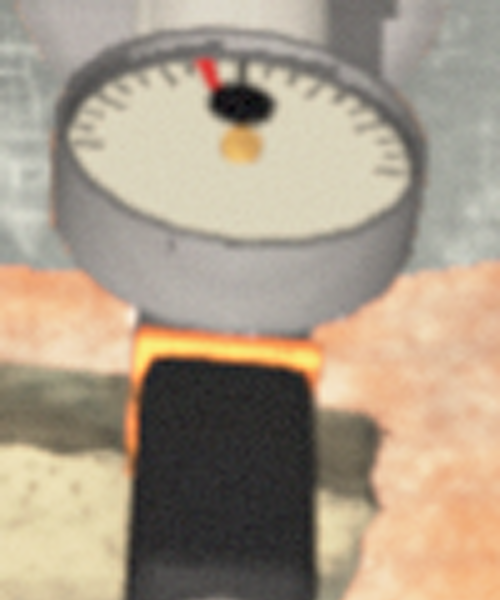

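Run:
```python
from h import *
import pickle
c=prep(pickle.load(open('w3.pkl','rb')))
px=lambda u,v:(270+u/5-.4,70+v/5-.4)
L,R=onz(c,*px(88,142),.104),onz(c,*px(390,173),.104);e=R-L
print('ticks',L,R,np.linalg.norm(e),'yaw',np.degrees(np.arctan2(-e[0],e[1])))
A,B=onz(c,*px(150,364),.132),onz(c,*px(308,371),.132);e=B-A
print('grip edge',A,B,np.linalg.norm(e),'yaw',np.degrees(np.arctan2(-e[0],e[1])))
for yaw in (-4,0,4,8,12,15):
    X=np.array([np.cos(np.radians(yaw)),np.sin(np.radians(yaw)),0]);Y=np.array([-X[1],X[0],0]);O=np.array([.558,.083,0])-.030*X
    def hit(u,v):
        d=ray(c,*px(u,v));t=(X@(O-c['p']))/(X@d);P=c['p']+t*d;return np.array([Y@(P-O),P[2]-.012])*1e3
    H={k:hit(*p) for k,p in dict(piv=(241,147),red=(205,63),red2=(216,88),zero=(243,70),tL=(88,142),tR=(390,173),bot=(243,240)).items()}
    f=lambda k,o='piv':np.degrees(np.arctan2(-(H[k]-H[o])[0],-(H[k]-H[o])[1])).round(1)
    print(yaw,{k:v.round(1).tolist() for k,v in H.items()},f('red'),f('red2'),f('zero'),f('tL'),f('tR'))
```

```text
ticks [0.5305751  0.06338418 0.104     ] [0.5360227  0.10797481 0.104     ] 0.044922170806598695 yaw -6.965258576563177
grip edge [0.54877029 0.07260862 0.132     ] [0.5501389 0.0956174 0.132    ] 0.023049453171829486 yaw -3.4040525677134155
-4 {'piv': [0.9, 96.9], 'red': [-4.8, 76.1], 'red2': [-3.0, 82.5], 'zero': [1.0, 77.4], 'tL': [-21.2, 97.9], 'tR': [22.4, 101.1], 'bot': [1.3, 118.6]} 15.1 14.9 -0.4 92.4 -101.0
0 {'piv': [2.9, 97.1], 'red': [-2.7, 75.7], 'red2': [-0.9, 82.3], 'zero': [3.1, 77.6], 'tL': [-19.2, 95.8], 'tR': [24.2, 103.5], 'bot': [3.4, 118.8]} 14.7 14.5 -0.4 86.5 -106.6
4 {'piv': [5.1, 97.5], 'red': [-0.6, 75.5], 'red2': [1.2, 82.3], 'zero': [5.2, 78.0], 'tL': [-17.4, 93.9], 'tR': [26.2, 106.0], 'bot': [5.5, 119.2]} 14.4 14.2 -0.4 80.8 -111.7
8 {'piv': [7.2, 98.2], 'red': [1.5, 75.6], 'red2': [3.3, 82.5], 'zero': [7.3, 78.7], 'tL': [-15.6, 92.2], 'tR': [28.4, 108.7], 'bot': [7.7, 119.9]} 14.1 14.0 -0.4 75.2 -116.4
12 {'piv': [9.4, 99.0], 'red': [3.7, 75.9], 'red2': [5.5, 83.0], 'zero': [9.6, 79.7], 'tL': [-13.8, 90.6], 'tR': [30.6, 111.6], 'bot': [9.9, 120.7]} 14.0 13.8 -0.4 70.0 -120.7
15 {'piv': [11.1, 99.9], 'red': [5.3, 76.3], 'red2': [7.1, 83.5], 'zero': [11.3, 80.6], 'tL': [-12.5, 89.5], 'tR': [32.4, 114.0], 'bot': [11.6, 121.5]} 13.9 13.8 -0.4 66.4 -123.6
```

The red mark lies about 15° from zero (1.5 tick spaces, consistent with the ray/plane result) and the drill yaw is about −5°. The jig is at (0.5368, −0.2023), yaw 17.7°. Now I'll level the tool.

play_rows --motion '[{"x":0,"y":0,"z":0,"rx":0,"ry":1,"rz":0},{"x":0,"y":0,"z":0,"rx":0,"ry":1,"rz":0},{"x":0,"y":0,"z":0,"rx":0,"ry":1,"rz":0},{"x":0,"y":0,"z":0,"rx":0,"ry":1,"rz":0},{"x":0,"y":0,"z":0,"rx":0,"ry":1,"rz":0},{"x":0,"y":0,"z":0,"rx":0,"ry":1,"rz":0},{"x":0,"y":0,"z":0,"rx":0,"ry":1,"rz":0},{"x":0,"y":0,"z":0,"rx":0,"ry":1,"rz":0},{"x":0,"y":0,"z":0,"rx":0,"ry":1,"rz":0.6},{"x":0,"y":0,"z":0,"rx":0,"ry":0.4,"rz":0.6},{"x":0,"y":0,"z":0,"rx":0,"ry":0,"rz":0}]'

```text
clock: 7.6
tool_pos: [0.501, 0.0908, 0.2891]
orientation: [179.9, -0.2, 175.1]
force: [0.4, -0.4, -0.3]
opening: 0.0876
gripper_force: 0.0
```

```bash
cat > plan.py <<'E'
from h import *
def delta(pos,rpy):
    o=ctrl.get_obs();R=Ro.from_euler('xyz',o['orientation'],degrees=True);G=Ro.from_euler('xyz',rpy,degrees=True)
    print('t',o['clock'],'pos',o['tool_pos'].round(4),'rpy',o['orientation'].round(2),'q',o['joint_pos'].round(1),'F',o['force'].round(1))
    print(' shift units',(R.inv().apply(np.array(pos)-o['tool_pos'])/.025).round(2),' turn units',(np.degrees((R.inv()*G).as_rotvec())/4).round(2))
E
python3 - <<'E'
from plan import *
import pickle
delta((.558,.083,.230),(180,0,175))
c=prep(pickle.load(open('w3.pkl','rb')));im=cv2.imread('pics/w3.png')[70:125,275:360];h=cv2.cvtColor(im,cv2.COLOR_BGR2HSV)
r=((h[...,1]>150)&((h[...,0]<6)|(h[...,0]>174)));y,x=np.nonzero(r);print('red',x.mean()+275,y.mean()+70,len(x))
w=((h[...,1]>110)&(h[...,0]>10)&(h[...,0]<25)&(h[...,2]>150));y2,x2=np.nonzero(w[:40]);print('orange',x2.mean()+275,y2.mean()+70,len(x2))
yaw=np.radians(-5);X=np.array([np.cos(yaw),np.sin(yaw),0]);Y=np.array([-X[1],X[0],0]);O=np.array([.558,.083,0])-.030*X
def hit(u,v):
    d=ray(c,u,v);P=c['p']+d*((X@(O-c['p']))/(X@d));return np.array([Y@P,P[2]])
d=hit(x.mean()+275,y.mean()+70)-hit(x2.mean()+275,y2.mean()+70);print(d,np.degrees(np.arctan2(-d[0],-d[1])))
E
```

```text
t 7.6 pos [0.501  0.0908 0.2891] rpy [ 1.7989e+02 -1.7000e-01  1.7510e+02] q [  32.2    2.7  -13.8   -0.2  -73.5 -127.1] F [ 0.4 -0.4 -0.3]
 shift units [-2.3  -0.12  2.36]  turn units [ 0.03 -0.04  0.02]
red 311.53846153846155 84.38461538461539 13
orange 317.7894736842105 98.28947368421052 38
[-0.00483991 -0.01702119] 15.872911488196126
```

play_rows --motion '[{"x":-0.77,"y":-0.04,"z":0,"rx":0,"ry":0,"rz":0},{"x":-0.77,"y":-0.04,"z":0,"rx":0,"ry":0,"rz":0},{"x":-0.77,"y":-0.04,"z":0,"rx":0,"ry":0,"rz":0},{"x":0,"y":0,"z":1,"rx":0,"ry":0,"rz":0},{"x":0,"y":0,"z":1,"rx":0,"ry":0,"rz":0},{"x":0,"y":0,"z":1,"rx":0,"ry":0,"rz":0},{"x":0,"y":0,"z":0,"rx":0,"ry":0,"rz":0}]'

```text
clock: 8.48
tool_pos: [0.5578, 0.0825, 0.213]
orientation: [180.0, -0.3, 175.1]
force: [0.5, -0.1, -0.2]
opening: 0.0875
gripper_force: 0.0
```

Run:
```python
from plan import *
delta((.558,.083,.140),(180,0,175))
s,d=cams.snapshot('scene'),cams.snapshot('side')
S,D=cal('scene'),cal('side')
cv2.imwrite('pics/s4.png',s);cv2.imwrite('pics/d4.png',d)
a=s[210:350,120:270];b=d[130:260,205:345]
cv2.imwrite('pics/c4.png',np.hstack([cv2.resize(a,(400,373),interpolation=2),cv2.resize(b,(400,373),interpolation=2)]))
for c in(S,D):print(proj(c,(.558,.083,.18)),proj(c,(.558,.083,.14)),proj(c,(.558,.083,.0)))
```

```text
t 8.475 pos [0.5578 0.0825 0.213 ] rpy [179.97  -0.3  175.13] q [  28.2   10.9  -14.4   -0.2  -65.  -122.9] F [ 0.5 -0.1 -0.2]
 shift units [-0.02  0.02  2.92]  turn units [ 0.01 -0.07  0.03]
[181.48004098 255.11379347] [184.69483549 271.13702704] [194.8544177  321.52395867]
[274.23228238 170.26959054] [274.79307    186.23163862] [276.69216121 238.82594466]
```

View pics/c4.png

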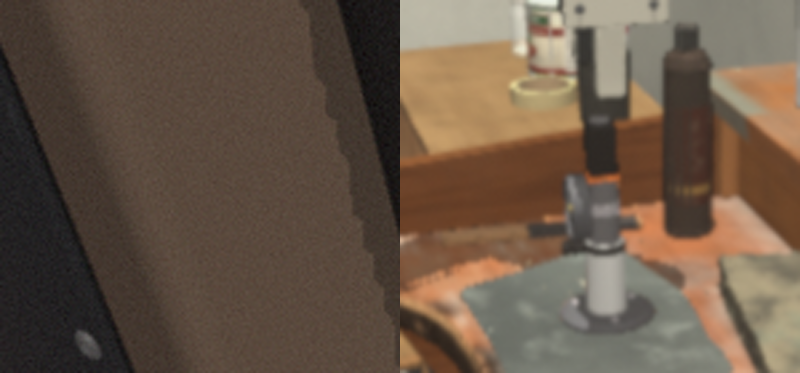

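The side crop shows the drill's top at (600,117), as predicted (598,115); the scene view is blocked by the arm. Descend and grip.

play_rows --motion '[{"x":0,"y":0,"z":0.98,"rx":0,"ry":-0.07,"rz":0},{"x":0,"y":0,"z":0.98,"rx":0,"ry":0,"rz":0},{"x":0,"y":0,"z":0.96,"rx":0,"ry":0,"rz":0},{"x":0,"y":0,"z":0,"rx":0,"ry":0,"rz":0}]'

```text
clock: 9.07
tool_pos: [0.5582, 0.0831, 0.1418]
orientation: [179.9, 0.1, 175.2]
force: [0.1, -0.4, -0.2]
opening: 0.0877
gripper_force: 0.0
```

play_rows --motion '[{"x":0,"y":0,"z":0,"rx":0,"ry":0,"rz":0},{"x":0,"y":0,"z":0,"rx":0,"ry":0,"rz":0},{"x":0,"y":0,"z":0,"rx":0,"ry":0,"rz":0},{"x":0,"y":0,"z":0,"rx":0,"ry":0,"rz":0},{"x":0,"y":0,"z":0,"rx":0,"ry":0,"rz":0},{"x":0,"y":0,"z":0,"rx":0,"ry":0,"rz":0}]' --fingers -1

```text
clock: 9.82
tool_pos: [0.5583, 0.0833, 0.142]
orientation: [179.9, 0.2, 175.2]
force: [-0.2, -0.6, -0.8]
opening: 0.0331
gripper_force: 0.0
```

play_rows --motion '[{"x":0,"y":0,"z":0,"rx":0,"ry":0,"rz":0},{"x":0,"y":0,"z":0,"rx":0,"ry":0,"rz":0},{"x":0,"y":0,"z":0,"rx":0,"ry":0,"rz":0}]'

```text
clock: 10.2
tool_pos: [0.5585, 0.0832, 0.142]
orientation: [179.9, 0.2, 175.2]
force: [0.0, -1.0, -0.3]
opening: 0.026
gripper_force: 29.9
```

Opening is 26.0 mm, so the pads are square on the grip. Lift, turn to the jig's yaw, and carry over.

play_rows --motion '[{"x":0,"y":0,"z":-0.4,"rx":0,"ry":0,"rz":0},{"x":0,"y":0,"z":-0.8,"rx":0,"ry":0,"rz":0},{"x":0,"y":0,"z":-0.8,"rx":0,"ry":0,"rz":0},{"x":0,"y":0,"z":-0.8,"rx":0,"ry":0,"rz":0},{"x":0,"y":0,"z":-0.6,"rx":0,"ry":0,"rz":0},{"x":0,"y":0,"z":0,"rx":0,"ry":0,"rz":-0.6},{"x":0,"y":0,"z":0,"rx":0,"ry":0,"rz":-1},{"x":0,"y":0,"z":0,"rx":0,"ry":0,"rz":-1},{"x":0,"y":0,"z":0,"rx":0,"ry":0,"rz":-1},{"x":0,"y":0,"z":0,"rx":0,"ry":0,"rz":-1},{"x":0,"y":0,"z":0,"rx":0,"ry":0,"rz":-1}]'

```text
clock: 11.58
tool_pos: [0.5577, 0.0831, 0.227]
orientation: [179.9, 0.2, -162.3]
force: [0.3, 0.1, -2.2]
opening: 0.0255
gripper_force: 29.9
```

play_rows --motion '[{"x":0.2,"y":-0.5,"z":0,"rx":0,"ry":0,"rz":0},{"x":0.36,"y":-0.9,"z":0,"rx":0,"ry":0,"rz":0},{"x":0.36,"y":-0.9,"z":0,"rx":0,"ry":0,"rz":0},{"x":0.36,"y":-0.9,"z":0,"rx":0,"ry":0,"rz":0},{"x":0.36,"y":-0.9,"z":0,"rx":0,"ry":0,"rz":0},{"x":0.36,"y":-0.9,"z":0,"rx":0,"ry":0,"rz":0},{"x":0.36,"y":-0.9,"z":0,"rx":0,"ry":0,"rz":0},{"x":0.36,"y":-0.9,"z":0,"rx":0,"ry":0,"rz":0},{"x":0.36,"y":-0.9,"z":0,"rx":0,"ry":0,"rz":0},{"x":0.36,"y":-0.9,"z":0,"rx":0,"ry":0,"rz":0},{"x":0.36,"y":-0.9,"z":0,"rx":0,"ry":0,"rz":0},{"x":0.36,"y":-0.9,"z":0,"rx":0,"ry":0,"rz":0},{"x":0.1,"y":-0.2,"z":0,"rx":0,"ry":0,"rz":0},{"x":0,"y":0,"z":0,"rx":0,"ry":0,"rz":0}]'

```text
clock: 13.32
tool_pos: [0.536, -0.2021, 0.2262]
orientation: [179.9, 0.2, -162.5]
force: [-0.2, 1.0, -3.5]
opening: 0.0258
gripper_force: 29.9
```

Run:
```python
from plan import *
import pickle
delta((.5368,-.2023,.222),(180,0,-162.3))
P={n:cams.get_calibration(n) for n in('scene','side','wrist')};I={n:cams.snapshot(n) for n in P}
for n in P:cv2.imwrite(f'pics/{n}5.png',I[n])
pickle.dump(P,open('p5.pkl','wb'))
t=ctrl.get_obs()['tool_pos']
for n in P:print(n,[proj(prep(P[n]),t+np.array([0,0,z])).round(1).tolist() for z in (-.13,-.095,-.07,-.01)],proj(prep(P[n]),(.5368,-.2023,.044)).round(1))
def crop(n,u,v,w,h,W,H):
    u,v=int(u),int(v);return cv2.resize(I[n][max(v-h//2,0):v+h//2,max(u-w//2,0):u+w//2],(W,H),interpolation=2)
q=proj(prep(P['side']),t+[0,0,-.09]);w=proj(prep(P['wrist']),(.5368,-.2023,.044))
cv2.imwrite('pics/c5.png',np.hstack([crop('side',*q,120,180,400,600),crop('scene',*proj(prep(P['scene']),t+[0,0,-.09]),120,180,400,600)]))
```

```text
t 13.325 pos [ 0.536  -0.2021  0.2262] rpy [ 179.92    0.21 -162.54] q [ -1.2  10.9 -12.6  -0.2 -66.3 -71.3] F [-0.2  1.  -3.5]
 shift units [-0.03 -0.02  0.17]  turn units [ 0.02  0.05 -0.06]
scene [[327.5, 252.4], [327.7, 239.4], [327.9, 229.7], [328.5, 205.4]] [327.5 270.8]
side [[304.4, 255.1], [304.2, 238.9], [304.1, 227.0], [303.8, 197.3]] [305.  278.7]
wrist [[323.9, 229.5], [323.9, 243.2], [323.9, 255.4], [324.0, 297.6]] [322.4 214.1]
```

View pics/c5.png

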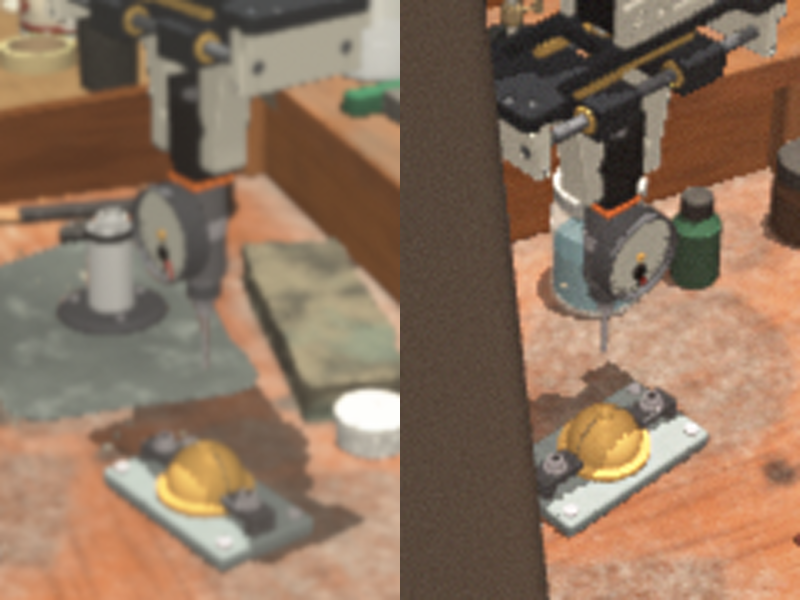

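The bit's tip shows at side ≈(306,256) and scene ≈(328,252). The dial faces the robot and is visible in both views. I'll measure the bit subpixel.

Run:
```python
from plan import *
import pickle
P=pickle.load(open('p5.pkl','rb'));t=ctrl.get_obs()['tool_pos'];L={}
for n,rows,u0 in (('side',range(242,260),306),('scene',range(238,257),328)):
    g=cv2.cvtColor(cv2.imread(f'pics/{n}5.png'),cv2.COLOR_BGR2GRAY).astype(float);pts=[]
    for v in rows:
        r=g[v,u0-8:u0+9];bg=np.median(r);w=np.clip(bg-r-8,0,None);w[:4]=0;w[-4:]=0
        if w.sum()>12: pts.append((v,(w*np.arange(u0-8,u0+9)).sum()/w.sum(),w.sum()))
    pts=np.array(pts);print(n,pts.round(1).tolist());L[n]=np.polyfit(pts[:,0],pts[:,1],1)
tip={'side':256.,'scene':252.}
S,D=prep(P['scene']),prep(P['side'])
for vs in(251,252,253):
  for vd in(255,256,257):
    p,e=tri(S,(np.polyval(L['scene'],vs),vs),D,(np.polyval(L['side'],vd),vd));print(vs,vd,p.round(4),round(e*1e3,1),(p-t).round(4))
```

```text
side [[242.0, 304.9, 16.0], [243.0, 305.6, 22.0], [244.0, 306.9, 33.0]]
scene [[238.0, 328.3, 124.0], [239.0, 328.2, 44.0], [240.0, 328.8, 25.0], [243.0, 327.8, 65.0], [244.0, 327.9, 76.0], [245.0, 327.9, 103.0], [246.0, 327.9, 86.0], [247.0, 328.0, 112.0], [248.0, 328.0, 117.0], [249.0, 328.0, 95.0], [250.0, 327.6, 70.0], [251.0, 327.5, 75.0], [252.0, 327.5, 48.0], [255.0, 329.0, 29.0], [256.0, 329.6, 175.0]]
251 255 [ 0.5555 -0.209   0.0908] 14.7 [ 0.0191 -0.0078 -0.1355]
251 256 [ 0.5573 -0.21    0.0889] 14.4 [ 0.0208 -0.0088 -0.1375]
251 257 [ 0.559  -0.2109  0.0869] 14.2 [ 0.0226 -0.0097 -0.1394]
252 255 [ 0.5551 -0.2084  0.0898] 16.6 [ 0.0186 -0.0072 -0.1365]
252 256 [ 0.5568 -0.2094  0.0879] 16.4 [ 0.0204 -0.0082 -0.1385]
252 257 [ 0.5586 -0.2103  0.0859] 16.1 [ 0.0221 -0.0091 -0.1404]
253 255 [ 0.5546 -0.2078  0.0888] 18.5 [ 0.0182 -0.0067 -0.1375]
253 256 [ 0.5564 -0.2088  0.0869] 18.3 [ 0.0199 -0.0076 -0.1395]
253 257 [ 0.5581 -0.2097  0.0849] 18.0 [ 0.0217 -0.0086 -0.1414]
```

Run:
```python
from plan import *
import pickle
P=pickle.load(open('p5.pkl','rb'));t=ctrl.get_obs()['tool_pos'];S,D=prep(P['scene']),prep(P['side'])
im=cv2.imread('pics/side5.png').astype(float);d=im[...,2]-im[...,1]
print(d[238:262,300:313].astype(int))
for uv in ((305.5,255.5),(306.2,256.3)):
    p,e=tri(S,(327.7,252.3),D,uv);print(p.round(4),round(e*1e3,1),(p-t).round(4))
```

```text
[[-3 -1  4  5  6  6  6 11 29 54 60 58 53]
 [-3 -3  1  6  8  6  6  6 17 43 58 59 54]
 [-3 -3  1  7 10  7  5  2  6 29 53 59 57]
 [-3 -3  1  7 12  9  6 -1  1 15 42 58 61]
 [-4 -3 -2  3 11 11  8  1 -2  5 29 55 63]
 [-3 -4 -2  1 10 11  9  0 -2  0 17 44 60]
 [-3 -4 -3  1 10 11 10  0 -3 -2  6 30 55]
 [-3 -3 -2  0  6 10  9  1 -3 -3  0 16 43]
 [-4 -3 -2 -2  2  9  9  1 -3 -4 -3  5 27]
 [-3 -3 -3 -3  1  6  7  0 -4 -3 -3  0 13]
 [-3 -3 -3 -3  1  6  6 -1 -3 -3 -3 -3  3]
 [-4 -3 -3 -2  1  6  6 -1 -3 -3 -3 -3 -3]
 [-3 -3 -3 -2  1  6  6 -1 -3 -3 -3 -4 -3]
 [-3 -3 -3 -3  0  6  5 -1 -3 -3 -3 -3 -3]
 [-3 -3 -3 -2 -1  5  4 -1 -3 -3 -3 -3 -4]
 [-3 -3 -3 -3  0  5  5 -1 -3 -3 -4 -4 -3]
 [-3 -3 -3 -3  0  5  5  0 -3 -3 -3 -3 -3]
 [-3 -3 -3 -2  1  5  6 -1 -3 -3 -3 -3 -3]
 [-3 -3 -3 -3  0  2  2 -2 -3 -4 -3 -4 -3]
 [-3 -3 -3 -2 -2 -2 -2 -3 -3 -4 -4 -3 -3]
 [-3 -3 -3 -3 -2 -3 -3 -3 -3 -3 -3 -3 -3]
 [-3 -2 -2 -2 -2 -3 -3 -3 -3 -3 -3 -3 -3]
 [-3 -2 -2 -3 -3 -3 -3 -3 -3 -3 -3 -3 -3]
 [-3 -2 -2 -3 -3 -3 -4 -3 -3 -2 -3 -2 -3]]
[ 0.538  -0.2023  0.0955] 0.8 [ 0.0016 -0.0011 -0.1309]
[ 0.5393 -0.203   0.094 ] 0.5 [ 0.0029 -0.0019 -0.1324]
```

The bit lies over the dome's centre within about 1 mm in both views. Descending to just above the countersink.

play_rows --motion '[{"x":0,"y":0,"z":0.5,"rx":0,"ry":0.05,"rz":0},{"x":0,"y":0,"z":0.5,"rx":0,"ry":0,"rz":0},{"x":0,"y":0,"z":0.5,"rx":0,"ry":0,"rz":0},{"x":0,"y":0,"z":0.46,"rx":0,"ry":0,"rz":0},{"x":0,"y":0,"z":0,"rx":0,"ry":0,"rz":0},{"x":0,"y":0,"z":0,"rx":0,"ry":0,"rz":0}]'

```text
clock: 14.22
tool_pos: [0.5368, -0.2017, 0.1776]
orientation: [180.0, 0.0, -162.4]
force: [0.4, -0.2, -2.3]
opening: 0.026
gripper_force: 29.9
```

Run:
```python
from plan import *
delta((.536,-.2021,.1693),(180,0,-162.3))
I={n:cams.snapshot(n) for n in('scene','side')}
for n in I:cv2.imwrite(f'pics/{n}6.png',I[n])
t=ctrl.get_obs()['tool_pos']
a=I['side'].astype(float);b=I['scene'].astype(float)
print(proj(cal('side'),t-[0,0,.13]),proj(cal('scene'),t-[0,0,.13]))
print((a[...,2]-a[...,1])[262:284:2,298:314].astype(int));print(a[262:284:2,298:314,1].astype(int))
print(b[256:276:2,320:338,1].astype(int))
for n in I:
    h=cv2.cvtColor(I[n],cv2.COLOR_BGR2HSV);m=((h[...,0]>17)&(h[...,0]<32)&(h[...,1]>130)&(h[...,2]>90)).astype(np.uint8)
    m[:262]=0;m[310:]=0;m[:,:270]=0;m[:,350:]=0
    k=max(cv2.findContours(m,0,1)[0],key=cv2.contourArea);x,y,w,hh=cv2.boundingRect(k);print(n,x,y,w,hh,'center u',x+(w-1)/2)
    c=cal(n);print(proj(c,(.5368,-.2023,.014)).round(1))
```

```text
t 14.225 pos [ 0.5368 -0.2017  0.1776] rpy [ 1.7996e+02  4.0000e-02 -1.6244e+02] q [ -1.1  13.2 -16.4  -0.1 -60.4 -71.3] F [ 0.4 -0.2 -2.3]
 shift units [ 0.04 -0.    0.33]  turn units [ 0.01  0.01 -0.03]
[304.96649564 276.85792068] [327.22694639 269.47061991]
[[-3 -2 -2 -3  0  3  5  6  6  4  0 -3 -3 -2 -2 -2]
 [-3 -2 -3 -2 -2 -1  1  6  6  4  6 12 12 14 16 18]
 [10 11 12 15 20 21 17 10 13 24 32 34 36 36 37 36]
 [23 24 24 25 26 26 19 11 14 26 32 34 35 35 35 34]
 [26 27 27 28 29 29 21 11 13 25 32 32 33 32 31 31]
 [30 29 30 31 31 29 21 12 12 21 28 29 28 28 27 26]
 [28 28 29 29 29 27 21 12 10 15 19 20 20 20 21 22]
 [21 18 20 21 20 20 17 12 11 15 17 18 18 20 21 22]
 [13 12 13 16 21 28 34 35 34 32 29 26 23 22 21 21]
 [17 26 33 38 40 42 47 47 45 43 41 40 39 35 31 24]
 [36 39 42 43 44 47 48 50 49 46 40 39 43 42 40 36]]
[[128 127 127 127 125 124 128 130 130 131 134 138 137 134 132 131]
 [128 126 126 126 129 134 135 133 130 122 118 118 121 117 113 108]
 [107 101  96  94  94  98 112 130 125 102  91  91  91  91  91  91]
 [ 82  83  84  85  86  90 106 127 123 101  92  91  90  90  90  90]
 [ 84  84
[... 607 characters left out ...]
57]
 [139 131 134 102  79  76  80 119 108  86  79  86  82  82  82  86  94  94]
 [156 158 156 158 111  87  86 116 109  89  79  88  89  86  88 113 148 161]
 [156 162 157 114  90  78  81 114 105  95  91  91 118 131 128 126 138 154]
 [110  99  82  75  73  80  86 110 106 121 126 133 131 130 135 136 134 129]
 [ 85  85  81  91  94 113 121 102 109 122 123 123 123 126 129 117 114  80]
 [ 96 114 117 128 138 133 141 157 161 150 146 136 136 122 120  95  76  80]
 [115 125 135 148 147 130 139 134 150 151 140 149 149 137 139 125 111  83]
 [134 137 141 122 127 147 163 171 171 164 158 154 151 148 146 135 125 110]]
scene 325 272 8 10 center u 328.5
[327.2 281. ]
side 292 279 27 21 center u 305.0
[305.1 291.6]
```

Bit and dome centre agree within about half a pixel in both views. Lowering gently.

play_rows --motion '[{"x":0.02,"y":0,"z":0.1,"rx":0,"ry":0,"rz":0},{"x":0,"y":0,"z":0.1,"rx":0,"ry":0,"rz":0},{"x":0,"y":0,"z":0.06,"rx":0,"ry":0,"rz":0},{"x":0,"y":0,"z":0,"rx":0,"ry":0,"rz":0},{"x":0,"y":0,"z":0,"rx":0,"ry":0,"rz":0}]'

```text
clock: 14.95
tool_pos: [0.536, -0.2018, 0.1708]
orientation: [179.9, 0.0, -162.4]
force: [0.0, -0.7, -3.8]
opening: 0.0258
gripper_force: 29.9
```

play_rows --motion '[{"x":0,"y":0,"z":0.05,"rx":0,"ry":0,"rz":0},{"x":0,"y":0,"z":0,"rx":0,"ry":0,"rz":0}]'

```text
clock: 15.2
tool_pos: [0.5362, -0.2021, 0.1698]
orientation: [180.0, 0.0, -162.4]
force: [-0.1, -2.6, -2.6]
opening: 0.0261
gripper_force: 29.9
```

play_rows --motion '[{"x":0,"y":-0.03,"z":0.04,"rx":0,"ry":0,"rz":0},{"x":0,"y":0,"z":0,"rx":0,"ry":0,"rz":0}]'

```text
clock: 15.45
tool_pos: [0.5364, -0.2027, 0.1691]
orientation: [180.0, 0.0, -162.4]
force: [-2.3, -1.6, 4.1]
opening: 0.0257
gripper_force: 29.9
```

play_rows --motion '[{"x":0,"y":0,"z":0.04,"rx":0,"ry":0,"rz":0},{"x":0,"y":0,"z":0,"rx":0,"ry":0,"rz":0}]'

```text
clock: 15.7
tool_pos: [0.5367, -0.2028, 0.1688]
orientation: [-180.0, 0.1, -162.4]
force: [-2.8, -0.3, 9.3]
opening: 0.0257
gripper_force: 30.0
```

Seated at the expected height with about 12 N. I'll ease the press, then lean about the seat (pivot 128 mm below the TCP).

play_rows --motion '[{"x":0.02,"y":0,"z":-0.04,"rx":0,"ry":0,"rz":0},{"x":0,"y":0,"z":0,"rx":0,"ry":0,"rz":0},{"x":0,"y":0,"z":0,"rx":0,"ry":0,"rz":0},{"x":0,"y":0,"z":0,"rx":0,"ry":0,"rz":0}]'

```text
clock: 16.2
tool_pos: [0.5363, -0.2028, 0.169]
orientation: [180.0, 0.1, -162.4]
force: [-0.3, -0.9, 5.5]
opening: 0.0255
gripper_force: 30.0
```

play_rows --motion '[{"x":0,"y":-0.114,"z":0,"rx":-0.32,"ry":0,"rz":0},{"x":0,"y":-0.114,"z":0,"rx":-0.32,"ry":0,"rz":0},{"x":0,"y":-0.114,"z":0,"rx":-0.32,"ry":0,"rz":0},{"x":0,"y":-0.114,"z":0,"rx":-0.32,"ry":0,"rz":0},{"x":0,"y":-0.114,"z":0,"rx":-0.32,"ry":0,"rz":0},{"x":0,"y":-0.114,"z":0,"rx":-0.32,"ry":0,"rz":0},{"x":0,"y":0,"z":0,"rx":0,"ry":0,"rz":0}]'

```text
clock: 17.08
tool_pos: [0.5415, -0.2197, 0.1676]
orientation: [172.2, 0.1, -162.5]
force: [-0.3, -0.4, 5.5]
opening: 0.0258
gripper_force: 30.0
```

```bash
cat > tip.py <<'E'
from plan import *
o=ctrl.get_obs();R=Ro.from_euler('xyz',o['orientation'],degrees=True).as_matrix()
print('clock',o['clock'],'F',o['force'].round(1),'rpy',o['orientation'].round(2),'tip',(o['tool_pos']+R@[0,0,.128]).round(4),'tilt',np.degrees(np.arccos(-R[2,2])).round(2),'F tool',(R.T@o['force']).round(1),'side lean',np.degrees(np.arcsin(R[2,0])).round(2))
E
python3 tip.py
```

```text
clock 17.075 F [-0.3 -0.4  5.5] rpy [ 1.7218e+02  6.0000e-02 -1.6251e+02] tip [ 0.5364 -0.203   0.0408] tilt 7.82 F tool [ 0.4  0.4 -5.5] side lean -0.06
```

play_rows --motion '[{"x":0,"y":-0.114,"z":0,"rx":-0.32,"ry":0,"rz":0},{"x":0,"y":-0.114,"z":0,"rx":-0.32,"ry":0,"rz":0},{"x":0,"y":-0.114,"z":0,"rx":-0.32,"ry":0,"rz":0},{"x":0,"y":-0.114,"z":0,"rx":-0.32,"ry":0,"rz":0},{"x":0,"y":-0.114,"z":0,"rx":-0.32,"ry":0,"rz":0},{"x":0,"y":-0.114,"z":0,"rx":-0.32,"ry":0,"rz":0},{"x":0,"y":0,"z":0,"rx":0,"ry":0,"rz":0},{"x":0,"y":0,"z":0,"rx":0,"ry":0,"rz":0},{"x":0,"y":0,"z":0,"rx":0,"ry":0,"rz":0},{"x":0,"y":0,"z":0,"rx":0,"ry":0,"rz":0},{"x":0,"y":0,"z":0,"rx":0,"ry":0,"rz":0},{"x":0,"y":0,"z":0,"rx":0,"ry":0,"rz":0},{"x":0,"y":0,"z":0,"rx":0,"ry":0,"rz":0},{"x":0,"y":0,"z":0,"rx":0,"ry":0,"rz":0}]'

```text
clock: 18.82
tool_pos: [0.5462, -0.235, 0.1644]
orientation: [164.6, 0.0, -162.4]
force: [2.6, -4.4, 2.3]
opening: 0.0261
gripper_force: 30.0
```

```bash
python3 tip.py
python3 - <<'E'
from plan import *
import pickle
o=ctrl.get_obs();R=Ro.from_euler('xyz',o['orientation'],degrees=True).as_matrix()
tip=o['tool_pos']+R@[0,0,.130]
X,Y,Z=-R[:,0],R[:,1],-R[:,2];O=tip+.092*Z-.030*X   # dial centre
W=[]
for n in('scene','side','wrist'):
    c=cal(n);im=cams.snapshot(n);cv2.imwrite(f'pics/{n}8.png',im);print(n,proj(c,O))
    # rectify the dial: 60 mm square -> 400 px, 4-corner homography
    q=np.float32([proj(c,O+(-a*Y+b*Z)*.03) for a,b in((-1,1),(1,1),(1,-1),(-1,-1))])
    H=cv2.getPerspectiveTransform(q,np.float32([[0,0],[399,0],[399,399],[0,399]]))
    im=im; r=cv2.warpPerspective(im,H,(400,400),flags=cv2.INTER_CUBIC)
    W.append(cv2.resize(r,(266,266)) if n=='wrist' else r)
    h=cv2.cvtColor(r,cv2.COLOR_BGR2HSV);m=(h[...,1]>130)&((h[...,0]<7)|(h[...,0]>172));m[:180]=0
    ys,xs=np.nonzero(m)
    for nm,k in(('red',m),('black',(h[...,2]<60))):
        k=k.copy();yy,xx=np.indices(k.shape);k&=np.hypot(xx-200,yy-200)<150;ys,xs=np.nonzero(k)
        if len(xs):print(nm,len(xs),xs.mean().round(1),ys.mean().round(1))
    k=(h[...,1]>110)&(h[...,0]>9)&(h[...,0]<25)&(h[...,2]>120);k&=np.hypot(xx-200,yy-200)<80;ys,xs=np.nonzero(k)
    if len(xs):print('orange',len(xs),xs.mean(),ys.mean())
out=np.zeros((600,800,3),np.uint8);out[:400,:400]=W[0];out[:400,400:]=W[1]
c=cal('scene');u,v=proj(c,O).astype(int);s=cv2.imread('pics/scene8.png')[v-25:v+25,u-33:u+33];out[400:,:264]=cv2.resize(s,(264,200),interpolation=2)
c=cal('side');u,v=proj(c,O).astype(int);s=cv2.imread('pics/side8.png')[v-25:v+25,u-33:u+33];out[400:,264:528]=cv2.resize(s,(264,200),interpolation=2)
out[400:,528:728]=cv2.resize(W[2],(200,200))
cv2.imwrite('pics/c8.png',out)
E
```

```text
clock 18.825 F [ 2.6 -4.4  2.3] rpy [ 1.6460e+02  5.0000e-02 -1.6244e+02] tip [ 0.5361 -0.2026  0.041 ] tilt 15.4 F tool [-1.2 -4.2 -3.5] side lean -0.05
scene [347.53252667 242.619242  ]
red 506 198.5 313.0
black 2908 198.4 259.3
orange 1802 183.70754716981133 185.8312985571587
side [298.82819868 249.71031903]
black 401 245.7 261.2
orange 426 221.43896713615024 193.54694835680752
wrist [322.56554022 214.55997531]
black 2202 220.9 180.6
orange 1390 196.60503597122303 143.9597122302158
```

View pics/c8.png

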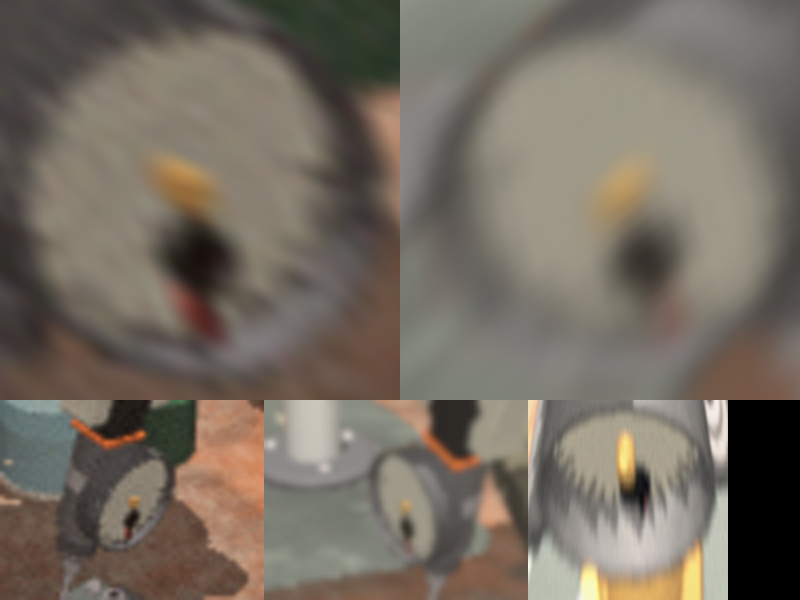

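The pointer and the red mark overlap in all three views (rectified scene and side, and wrist). The pointer reads about 15.5°. I'll check numerically for residual offset in the wrist view.

Run:
```python
from plan import *
im=cv2.imread('pics/wrist8.png').astype(int)
o=ctrl.get_obs();R=Ro.from_euler('xyz',o['orientation'],degrees=True).as_matrix()
X,Y,Z=-R[:,0],R[:,1],-R[:,2];O=o['tool_pos']+R@[0,0,.130]+.092*Z-.030*X;c=cal('wrist')
for r in (0,17,20,23):print(r,[proj(c,O+r*.001*(-np.sin(np.radians(a))*Y-np.cos(np.radians(a))*Z)).round(1).tolist() for a in(0,10,15,20,25)])
print('R-G');print((im[...,2]-im[...,1])[196:216,308:328]);print('G');print(im[196:216,308:328,1])
```

```text
0 [[322.6, 214.6], [322.6, 214.6], [322.6, 214.6], [322.6, 214.6], [322.6, 214.6]]
17 [[322.7, 207.8], [316.9, 207.9], [314.1, 208.0], [311.3, 208.2], [308.6, 208.4]]
20 [[322.7, 206.7], [316.0, 206.8], [312.7, 206.9], [309.5, 207.1], [306.3, 207.4]]
23 [[322.7, 205.6], [315.1, 205.7], [311.4, 205.9], [307.7, 206.1], [304.1, 206.4]]
R-G
[[47 45 45 44 46 47 49 49 48 44 45 48 46 46 45 46 46 45 51 43]
 [44 45 46 47 46 47 47 48 49 49 50 49 47 45 43 46 48 45 46 47]
 [49 49 48 46 46 49 46 48 48 48 51 49 47 47 49 45 45 48 45 43]
 [47 48 48 50 47 51 48 50 49 51 49 47 48 47 47 47 47 47 45 47]
 [49 48 49 47 49 48 48 49 48 49 48 50 50 50 48 46 51 49 45 48]
 [51 49 49 50 50 49 48 47 47 50 47 49 49 49 49 51 48 48 47 49]
 [47 48 49 49 47 48 49 45 47 46 47 47 48 46 46 50 47 47 48 51]
 [50 47 44 48 47 47 46 48 47 47 45 48 48 44 48 45 48 47 50 47]
 [49 49 48 51 49 49 49 50 47 48 47 47 48 49 47 49 48 49 49 47]
 [44 42 43 42 36 38 38 38 34 33 34 32 33 35 36 40 37 35 37 35]
 [21 22 18 15 16 15 14 12 11 10 11 12 12 10 13 15 14 13 15 16]
 [ 8  8  8 10  7  7  9  7  6  6  7  8  7  7  8  8  8  6  8  6]
 [ 7 
[... 1502 characters left out ...]
 191 189
  189 186]
 [195 195 195 196 198 197 201 203 206 208 202 206 203 203 201 201 200 199
  197 201]
 [200 197 200 201 203 204 201 198 199 202 206 201 208 204 202 201 199 200
  196 198]
 [194 200 196 199 201 200 186 170 163 178 194 197 204 207 203 205 205 202
  198 196]
 [183 188 198 197 195 180 154 139 138 145 161 168 177 197 200 200 198 203
  202 199]
 [149 156 170 180 161 131 109 110 124 134 133 135 145 158 166 168 176 188
  191 192]
 [124 125 136 132 104  72  61  80 102 111 112 111 115 119 129 129 136 152
  155 166]
 [109 104  91  82  55  35  22  41  62  73  75  70  73  74  84  86  90  98
  111 129]
 [ 98  73  49  45  31  16  11  18  31  32  27  35  33  35  40  36  40  47
   64  86]]
```

The red bar's own direction, its offset at 20 mm radius and the tick interpolation all give about 15°. The tool leans 15.4°, well inside the bar. I'll relieve the small side force and settle.

play_rows --motion '[{"x":0,"y":-0.02,"z":0,"rx":0,"ry":0,"rz":0},{"x":0,"y":0,"z":0,"rx":0,"ry":0,"rz":0},{"x":0,"y":0,"z":0,"rx":0,"ry":0,"rz":0},{"x":0,"y":0,"z":0,"rx":0,"ry":0,"rz":0},{"x":0,"y":0,"z":0,"rx":0,"ry":0,"rz":0},{"x":0,"y":0,"z":0,"rx":0,"ry":0,"rz":0}]'

```text
clock: 19.73
tool_pos: [0.5462, -0.2353, 0.1643]
orientation: [164.6, 0.0, -162.4]
force: [1.3, -3.6, 3.8]
opening: 0.0256
gripper_force: 30.0
```

```bash
python3 tip.py
```

```text
clock 19.725 F [ 1.3 -3.6  3.8] rpy [ 1.6458e+02  4.0000e-02 -1.6244e+02] tip [ 0.536  -0.2028  0.0409] tilt 15.42 F tool [-0.1 -2.7 -4.7] side lean -0.04
```

```bash
python3 -c "
from plant import workorder
print(workorder.close_job())"
```

```text
the job is handed in; nothing more can be done
None
```

I handed the job in at about 20 s with the drill seated in the countersink (about 7 N contact) and leaning 15.4° along the scribed line. The red mark measured about 15°; in the last pictures the pointer overlapped it, but they were too coarse to measure the offset, and no verdict came back.

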